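# Lock a circuit board into its test nest with the cam levers

### The job

The green circuit board lies loose in the black test nest. Push the two red-handled cam levers round with a fingertip, in either order, as far as their stops, so that the cams drive the board up against its three steel pins; then push the yellow-handled hold-down round to its stop, so that its steel blade lies over the edge of the board. Nothing needs gripping: do not touch the board itself or lift anything, and leave the other things on the bench where they are.

Things in the scene. Friction and masses are not known exactly. Their poses are not given: they have to be found in the camera images.
- nest: test nest fixed to the bench: black plate 146 x 204 mm, top 12 mm above the bench, two white rails that carry the board at 16 mm. Origin: bench level under the board's centre when home; x points from the side cam across the board to the two pins, y from the end cam to the single pin and the hold-down. By each lever a thin steel stop pin (5 mm dia, top 33 mm above the bench) stands where its arm ends up.
- seat (a point): home place of the board's origin, 16 mm above the bench, axes as the nest's. Round it three steel locating pins (8 mm dia, tops 22 mm above the bench): two at x = +39, y = +-36 mm, one at x = -12, y = +54 mm.
- board: green circuit board, 70 x 100 mm, 2 mm thick with parts up to 12 mm high; lies loose on the rails a few mm short of the pins (to -x and -y of home) and slightly askew. Origin: centre of its underside; at the seat point, axes parallel to it, when home.
- side_cam (a joint): side cam lever (steel eccentric cam, aluminium arm, red handle) at the nest's -x side; rad, 0 = fully open, 1.90 = at its stop, locked (dead centre at 1.75). Grows clockwise seen from above. Stays where it is left: about 2 N at the handle, some newtons more near dead centre.
- side_cam_handle (a point): axis of the side cam's red handle, 47 mm above the bench: upright round grip of 15 mm diameter that reaches from 32 to 62 mm above the bench. 60 mm from the pivot; the flat arm under it, 9 mm wide, has its top 31 mm above the bench.
- side_cam_pivot (a point): pivot axis of the side cam lever, at the same height as the handle point; its screw head ends 35 mm above the bench. Fixed to the nest.
- end_cam (a joint): end cam lever, the same mechanism, at the nest's -y end; rad, 0 = fully open, 1.90 = at its stop, locked (dead centre at 1.75). Grows anticlockwise seen from above. Stays where it is left, stiffness as for the side cam.
- end_cam_handle (a point): axis of the end cam's red handle, same form and heights as the side cam's, 60 mm from its pivot.
- end_cam_pivot (a point): pivot axis of the end cam lever, at the same height as the handle point. Fixed to the nest.
- hold_down (a joint): swing hold-down at the nest's +y end: low steel blade (38 x 10 mm, underside 20 mm above the bench) on one end, aluminium tail with yellow handle on the other; rad, 0 = open (blade along the nest's -x, tail along +x), 1.57 = at its stop, blade pointing to -y over the board's edge (over it from about 0.6 on). Grows anticlockwise seen from above. Stays where it is left, about 2 N at the handle.
- hold_down_handle (a point): axis of the hold-down's yellow handle, same form and heights as the red ones, 45 mm from its pivot.
- hold_down_pivot (a point): pivot axis of the hold-down, at the same height as the handle point. Fixed to the nest.
- meter: yellow and black hand multimeter, 150 x 74 x 47 mm, loose, a bystander. Origin: centre of its underside.
- spool: solder spool with blue flanges standing on end, 56 dia, height 42 mm, loose, a bystander. Origin: centre of its underside.
- loupe: black eye loupe, 44 dia, height 36 mm, loose, a bystander. Origin: centre of its underside.
- parts_bin: open yellow bin of small chips, 85 x 122 x 35 mm, loose, a bystander. Origin: centre of its underside.
- driver: small red-handled screwdriver, 20 thick, length 148 mm, loose, a bystander. Origin: centre of its underside.
- tape: roll of amber tape lying flat, 68 dia x 14 mm, loose, a bystander. Origin: centre of its underside.
- flux: flux bottle with blue cap and needle, 35 dia, height 118 mm, loose, a bystander. Origin: centre of its underside.

How it is judged (in metres and radians):
On the way, in this order (a step that is already met when the one before it is completed fails the run):
1. both cam levers are at their stops with the board home against its three pins, the hold-down not yet over the board (value of joint each of side_cam, end_cam above 1.8 rad and x of board in the frame of nest between -0.0012 and 0.0012 m and y of board in the frame of nest between -0.0012 and 0.0012 m and angle between the x axis of board and the x axis of nest, either way round below 0.025 rad and z of board in the frame of nest below 0.018 m and value of joint hold_down below 0.6 rad), for 0.2 s.
2. the hold-down is round at its stop, its blade over the board (value of joint each of side_cam, end_cam above 1.8 rad and value of joint hold_down above 1.47 rad), for 0.2 s.
At the end, for the whole second after the job is handed in: Both cam levers within 0.1 rad of their stops (beyond 1.80 rad), hold-down within 0.1 rad of its stop (beyond 1.47), the board at rest flat on the rails within 1.2 mm of home along and across and within 0.025 rad of square (all of step 2 and x of board in the frame of nest between -0.0012 and 0.0012 m and y of board in the frame of nest between -0.0012 and 0.0012 m and angle between the x axis of board and the x axis of nest, either way round below 0.025 rad and z of board in the frame of nest below 0.018 m and linear speed of board below 0.005 m/s); the robot touches nothing.
It fails at once if the board is touched by the robot (contact force between any of the arm, the fingers and board above 1 N).
It fails at once if the board is lifted or tipped (z of board in the frame of nest above 0.024 m or angle between board's own z axis and vertical above 0.15 rad).
It fails at once if another thing on the bench is moved by more than 15 mm (distance of any of meter, spool, loupe, parts_bin, driver, tape, flux from where it was at the start of the episode above 0.015 m).
It also fails if it takes over 53 s, if anything falls off the work surface, if the arm or the gripper's body presses on something with over 40 N, if the wrist force passes 120 N, or if a joint passes its speed limit or range.

### The arm

A 6-joint arm with a two-finger parallel gripper is mounted at the origin on a cart in front of the work surface, level with it; the furniture and walls round the work are solid. World frame = base frame: x ahead of the robot, y to its left, z up, the work surface at z = 0. Lengths are in mm, angles in rad, forces in N, time in s.
With the tool pointing down it reaches from about 275 to 775 mm from the base axis. Payload 14.6 kg.
Tool frame: the origin (TCP) lies on the mounting face of the last link; the fingertips stand 173 mm ahead of it and the grasp point (between the pads) lies robot.pinch_z ahead of it (robot.pinch_z is the distance from the TCP to the grasp point, in mm); z points along the fingers, y is the line along which they close (so a half turn about z gives the same grasp; the last joint's range is limited). The gripper opens to 85 mm and grips with 20 to 120 N. Pads are 22 mm wide; open, the fingers measure 114 mm over their backs; the gripper's body (76 mm by 85 mm) begins 54 mm behind the grasp point. The pads swing forward as they close: fully open they stand 13 mm farther back than shut.
Start: joints at [-1.32, 0.263, -0.048, 1.259, 0, 1.415], TCP at [207.24, -482.37, 404.678] pointing down, gripper open.
Joint ranges: [-2.65, 2.65], [-0.89, 1.7], [-1.18, 1.37], [-2.13, 2.11], [-1.35, 1.29], [-3.14, 3.14]. Speed limits (rad/s): [1.89, 1.89, 2.57, 2.79, 3.14, 3.14].

### API

Orientations are given as a rotation vector (axis times angle).
In Python, from rig import robot gives the robot as it stands.
- The arm moves only by the shell command python3 -m creep 'ROWS' [FORCE]. ROWS is JSON, a list of rows, each a list of 7 numbers: the turn, a rotation vector about the tool's x, y, z in degrees, then the shift along the tool's x, y, z in cm, then the finger opening in cm, from 0 to 8.54. In form: [[rx, ry, rz, dx, dy, dz, gripper], ...]. A call has exactly 5 rows; each row is the pose to reach, as a shift and turn from the pose commanded when the call began, along the tool's axes at that moment; what a row does not reach only later rows make up. A row lasts 1/12 s, in which the tool goes at most 41.7 mm and 7.16 degrees, less where a joint would pass 70% of its speed; a pose out of reach is approached as far as the arm can. A call with a gripper value outside its range is refused whole. The fingers move at their own pace and stop on an object; FORCE is the grip in N (left out, the last holds). Time passes only in rows, so rows that repeat a pose let the fingers close, or fill a call up. It gives the time, the measured TCP pose, the force, the opening and the grip force at its end, in the units of the state.
- robot.read_state(): the state, without advancing time (a new reading comes with each control period).
- robot.get_image(name): name is "side" or "top" or "wrist"; returns a dict with "color" (420x560x3 uint8, blue, green, red), "vertical_fov" (degrees; the focal length in pixels is half the picture's height over the tangent of half this angle, whatever the lens; pixels are square), "cx", "cy" (the principal point, pixels), "extrinsics" (4x4, takes a point from camera to world coordinates); the wrist camera has in their place "mount" (4x4, takes a point from camera to tool coordinates, whose origin is the TCP and whose axes are the flange's). Camera axes: x right, y down, z forward; pixel columns grow to the right and rows downward; lengths in mm; the calibration is good to about 2 mm. The wrist camera is an equidistant fisheye: a pixel r from the principal point sees the ray r / f radians off the axis. A picture is of the moment at which its call begins: read the wrist's pose just before it. There is no depth.
- robot.finish_job(): hands the job in; it is judged then, once.
The state is a dict: "clock": time; "joints": joint angles; "qd": joint speeds; "joint_efforts": joint torques, N m; "tcp_pos": TCP position; "orientation": TCP orientation; "ft_force": force on the tool from outside, world axes, zero at the start; "moment": the same for the moment, N m; "opening": opening from 0.0 (shut) to 1.0 (fully open); "grasp_force": force on a finger pad.
Only numpy, scipy, OpenCV 4.12 (cv2) and the standard library are available. Lean on these libraries where they do the work, as an engineer would, in place of code of your own. Each camera call takes 0.05 s, during which the arm holds its last target. There are 200 camera calls.

## Working session

There is one attempt and no reset: what is moved stays moved. The work goes in short steps, Python scripts to look and compute and a shell command to move; the robot and the scene stay as the last step left them, time stands still between calls to the robot, and variables do not carry over. Pictures are saved under pics/ and viewed, at most 10 in all, crops included, and the job is handed in when it is done.

```bash
ls; mkdir -p pics
python3 - <<'E'
from rig import robot
import cv2,numpy as np,pickle
print(robot.pinch_z, robot.read_state())
d={}
for n in("top","side"):
    i=robot.get_image(n);d[n]=i
    cv2.imwrite(f"pics/{n}0.png",i["color"]); print(n,i["vertical_fov"],i["cx"],i["cy"],i["extrinsics"])
pickle.dump(d,open("cams.pkl","wb"))
E
```

```text
pics
154.70000000000002 {'clock': 0.0, 'joints': array([-1.32033106e+00,  2.63510981e-01, -4.89250962e-02,  1.25942983e+00,
        2.96237541e-05,  1.41553323e+00]), 'qd': array([ 0.00130836,  0.0011798 ,  0.00041872,  0.00033289, -0.00038368,
       -0.00175177]), 'joint_efforts': array([-4.27002306e-03, -6.37614655e+01,  3.84562862e+01,  1.37183414e-02,
       -1.66634745e-04, -5.13236174e-06]), 'tcp_pos': array([ 207.20251509, -482.27401559,  404.23554917]), 'orientation': array([-3.07612185e+00, -6.32738710e-01,  3.34523357e-05]), 'ft_force': array([0.28864809, 0.08043855, 0.0403745 ]), 'moment': array([-0.01997682,  0.03874452, -0.0133358 ]), 'grasp_force': 0.0, 'opening': 1.0027669453737986}
top 57.055185711926235 277.8320401566978 204.36140734883452 [[-2.02713598e-02 -9.93300136e-01  1.13771312e-01  4.41703467e+02]
 [-9.99452928e-01  2.31071740e-02  2.36622853e-02 -2.66267994e+00]
 [-2.61326847e-02 -1.13229404e-01 -9.93225143e-01  8.93743625e+02]
 [ 0.00000000e+00  0.00000000e+00  0.00000000e+00  1.00000000e+00]]
side 48.508204985792425 283.031629242911 202.8953018243987 [[-9.94093787e-01 -6.07591111e-02  8.99214804e-02  4.41241526e+02]
 [-1.08522530e-01  5.61394445e-01 -8.20401815e-01  1.03691652e+03]
 [-6.34534528e-04 -8.25314854e-01 -5.64672462e-01  7.81911419e+02]
 [ 0.00000000e+00  0.00000000e+00  0.00000000e+00  1.00000000e+00]]
```

View pics/top0.png

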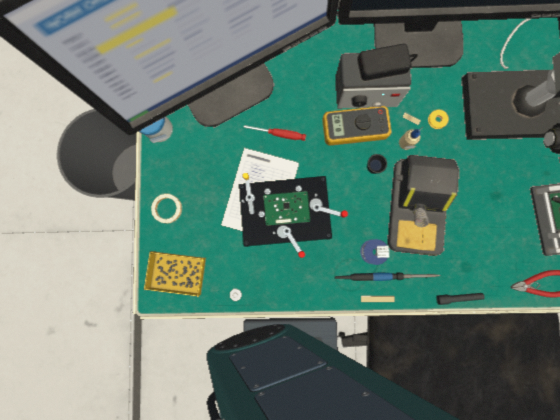

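View pics/side0.png

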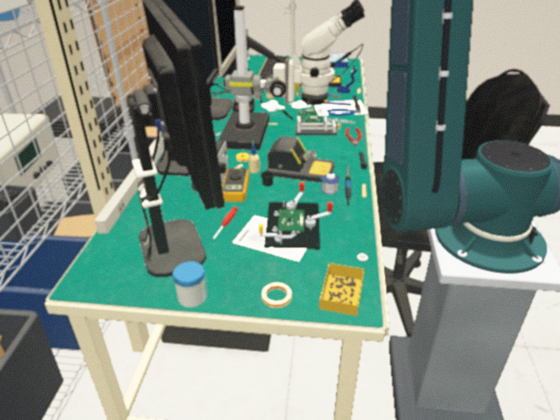

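The top view shows the nest around pixel (285,210), the red handles near (345,214) and (302,254), and the yellow handle near (246,177). I'll enlarge that area.

Run:
```python
import cv2,pickle
c=pickle.load(open("cams.pkl","rb"))["top"]["color"][165:265,230:360]
cv2.imwrite("pics/topc.png",cv2.resize(c,None,fx=6,fy=6,interpolation=cv2.INTER_CUBIC))
```

```text
(no output)
```

View pics/topc.png

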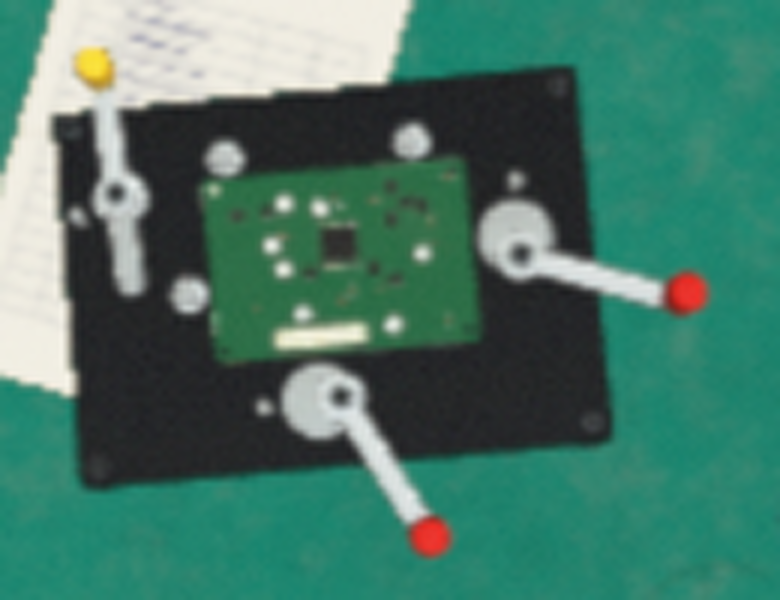

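The crop shows the end-cam handle at (687,293), side-cam handle at (430,537), yellow handle at (95,66), and three locating pins at (225,158), (412,140) and (188,295). Next I'll compute their positions and check the sizes.

```bash
cat > h.py <<'E'
import numpy as np,pickle,cv2
from scipy.spatial.transform import Rotation as R
def proj(im,uv,z):
    f=210/np.tan(np.radians(im["vertical_fov"]/2)); E=im["extrinsics"]
    d=E[:3,:3]@[(uv[0]-im["cx"])/f,(uv[1]-im["cy"])/f,1]; o=E[:3,3]
    return (o+d*(z-o[2])/d[2])[:2]
E
python3 - <<'E'
from h import *
im=pickle.load(open("cams.pkl","rb"))["top"]
P=lambda u,v,z:proj(im,((u+.5)/6-.5+230,(v+.5)/6-.5+165),z)
nest=[((225,158,22),(39,36)),((412,140,22),(39,-36)),((188,295,22),(-12,54)),
((52,117,12),None),((574,67,12),None),((610,438,12),None),((84,488,12),None)]
w=np.array([P(*a) for a,b in nest[:3]]); n=np.array([b for a,b in nest[:3]])
c=np.array([P(*a) for a,b in nest[3:]]); 
print("edges",[np.linalg.norm(c[i]-c[i-1]) for i in range(4)],"ctr",c.mean(0))
M=(w-w.mean(0)).T@(n-n.mean(0)); th=np.arctan2(M[1,0]-M[0,1],M[0,0]+M[1,1])
print("th pins",th,"plate y-dir",np.arctan2(*(c[0]-c[1])),np.arctan2(*(c[3]-c[2])))
Rm=np.array([[np.cos(th),-np.sin(th)],[np.sin(th),np.cos(th)]]); o=w.mean(0)-Rm@n.mean(0)
print("o",o,"res",(w-o)@Rm-n)
for k,p,h,s in(("hold",(117,192,35),(95,66,62),(78,215,33)),("side",(342,396,35),(430,537,62),(265,406,33)),("end",(521,254,35),(687,293,62),(515,180,33))):
    p,h,s=P(*p),P(*h),P(*s)
    a=lambda v:np.degrees(np.arctan2(v[1],v[0]))
    print(k,"piv",p,"h",h,"stop",s,"arm",np.linalg.norm(h-p),a(h-p),"stopang",a(s-p), "nest",(p-o)@Rm)
for k,u,v,z in(("meter",357,125,40),("spool",376,250,42),("loupe",376,163,36),("tape",166,208,14),("bin",175,272,30),("flux",408,138,118),("drv",290,133,20),("blob",236,295,0)):
    print(k,proj(im,(u,v),z))
E
```

```text
edges [np.float64(143.18589185713688), np.float64(202.21498377460418), np.float64(142.84293058915375), np.float64(199.99994020152045)] ctr [528.06511892   3.38812952]
th pins 0.06954869759683197 plate y-dir -0.07188057676523857 -0.07363041730733089
o [536.71625659   3.75304283] res [[-0.13336736 -0.35179879]
 [ 0.09441279  0.23225882]
 [ 0.03895458  0.11953997]]
hold piv [559.16479052  82.05818452] h [602.08017957  86.89549262] stop [551.08172362  97.02124964] arm 43.187152801759986 6.431082947385696 stopang 118.37797430097864 nest [27.83589505 76.55582824]
side piv [ 4.81053897e+02 -4.41371884e-01] h [429.09685148 -30.63570992] stop [478.05512713  28.19547905] arm 60.09353212357924 -149.83739844931603 stopang 95.9780635176121 nest [-55.81927504  -0.31615006]
end piv [532.33295475 -68.15565501] h [ 514.04965402 -125.04454569] stop [560.41626639 -66.94843513] arm 59.754706666342976 -107.81668516775534 stopang 2.4614634890021896 nest [ -9.36983053 -71.43024875]
meter [ 716.26987853 -165.38667127]
spool [ 434.37118689 -193.96428456]
loupe [ 628.37712929 -204.80399649]
tape [540.03026418 276.57572071]
bin [394.70800467 249.51697195]
flux [ 660.84007404 -252.97957633]
drv [708.0218524  -13.51359289]
blob [338.81144189 118.00656064]
```

Geometry agrees with the given sizes: pin residuals are under 0.4 mm, the cam arms come out at 60 mm and the plate is about right. Order will be end cam, then side cam, then hold-down. I'll push with the shut fingertips, using the tool's -x face and turning the tool with the lever.

```bash
cat >> h.py <<'E'
PIV=dict(end=(532.3,-68.2),side=(481.1,-.4),hold=(559.2,82.1)); RAD=dict(end=60,side=60,hold=45)
SGN=dict(end=1,side=-1,hold=1); FACE=dict(end=180,side=180,hold=0)
def yaw(s): x=R.from_rotvec(s["orientation"]).as_matrix()[:,0]; return np.degrees(np.arctan2(x[1],x[0]))
def finger(k,adeg,off):
    "tip centre x,y and tool yaw with the handle of k at world angle adeg, off mm behind its axis"
    a=np.radians(adeg); t=SGN[k]*np.array([-np.sin(a),np.cos(a)])
    return *(np.array(PIV[k])+RAD[k]*np.array([np.cos(a),np.sin(a)])-off*t), np.degrees(np.arctan2(t[1],t[0]))+FACE[k]
def rows(targets,s,tip=173):
    "targets: (x,y,tipz,yaw) -> rows [rx ry rz dx dy dz]"
    Rm=R.from_rotvec(s["orientation"]).as_matrix(); y0=yaw(s)
    for x,y,z,w in targets:
        d=Rm.T@(np.array([x,y,z+tip])-s["tcp_pos"])/10
        t=R.from_matrix(Rm.T@(R.from_euler('z',w,degrees=True).as_matrix()@np.diag([1,-1,-1])))
        print(np.round(np.r_[np.degrees(t.as_rotvec()),d],2).tolist())
E
python3 - <<'E'
from h import *; from rig import robot
s=robot.read_state(); print(yaw(s)); f=finger("end",-107.8,32); print(f)
rows([(f[0],f[1],150,f[2])],s)
E
```

```text
23.249211818103586
(np.float64(483.4901411344652), np.float64(-115.54551380570895), np.float64(162.2))
[-0.02, -0.07, -138.95, 39.86, -22.78, 8.15]
```

```bash
python3 -m creep '[[0,0,-7,2,-1.14,0.4,0],[0,0,-14,4,-2.28,0.8,0],[0,0,-21,6,-3.42,1.2,0],[0,0,-28,8,-4.56,1.6,0],[0,0,-35,10,-5.7,2,0]]' 30
python3 - <<'E'
from h import *; from rig import robot
s=robot.read_state(); print(yaw(s)); f=finger("end",-107.8,32)
rows([(f[0],f[1],150,f[2])],s)
E
```

```text
clock: 0.52
tcp_pos: [277.0, -389.5, 384.2]
orientation: [-2.739, -1.537, -0.0]
ft_force: [0.7, -0.5, 0.5]
opening: 0.295
grasp_force: 0.0
58.58189897518773
[-0.0, -0.04, -103.62, 34.14, 3.34, 6.13]
```

```bash
python3 -m creep '[[0,0,-7,2.3,0.2,0.4,0],[0,0,-14,4.6,0.4,0.8,0],[0,0,-21,6.9,0.6,1.2,0],[0,0,-28,9.2,0.9,1.6,0],[0,0,-35,11.5,1.1,2,0]]'
python3 - <<'E'
from h import *; from rig import robot
s=robot.read_state(); f=finger("end",-107.8,32)
rows([(f[0],f[1],150,f[2])],s)
E
```

```text
clock: 0.93
tcp_pos: [347.0, -297.5, 364.3]
orientation: [-2.15, -2.29, -0.0]
ft_force: [-0.5, -0.8, 0.5]
opening: -0.002
grasp_force: 0.0
[-0.0, -0.02, -68.61, 17.3, 14.76, 4.14]
```

```bash
python3 -m creep '[[0,0,-7,1.7,1.5,0.4,0],[0,0,-14,3.5,3,0.8,0],[0,0,-21,5.2,4.4,1.2,0],[0,0,-28,6.9,5.9,1.6,0],[0,0,-35,8.6,7.4,2,0]]'
python3 - <<'E'
from h import *; from rig import robot
s=robot.read_state(); f=finger("end",-107.8,32)
rows([(f[0],f[1],150,f[2])],s)
E
```

```text
clock: 1.35
tcp_pos: [416.0, -207.4, 344.3]
orientation: [-1.362, -2.83, -0.0]
ft_force: [-0.2, -0.3, -0.1]
opening: 0.001
grasp_force: 0.0
[0.0, -0.02, -33.6, 2.96, 11.01, 2.13]
```

```bash
python3 -m creep '[[0,0,-7,0.6,2.2,0.4,0],[0,0,-14,1.2,4.4,0.8,0],[0,0,-21,1.8,6.6,1.2,0],[0,0,-28,2.4,8.8,1.6,0],[0,0,-33.6,2.96,11,2.1,0]]'; python3 -m creep '[[0,0,0,0,0,1,0],[0,0,0,0,0,3,0],[0,0,0,0,0,5,0],[0,0,0,0,0,7,0],[0,0,0,0,0,8.5,0]]';  python3 - <<'E'
from h import *; from rig import robot
s=robot.read_state(); f=finger("end",-107.8,32)
rows([(f[0],f[1],50,f[2])],s)
i=robot.get_image("wrist"); cv2.imwrite("pics/w1.png",i["color"])
print(i["vertical_fov"],i["cx"],i["cy"],i["mount"])
E
```

```text
clock: 1.77
tcp_pos: [484.0, -116.0, 323.4]
orientation: [-0.485, -3.104, -0.0]
ft_force: [0.6, -0.4, 0.3]
opening: 0.002
grasp_force: 0.0
clock: 2.18
tcp_pos: [483.1, -116.8, 237.1]
orientation: [-0.495, -3.101, -0.001]
ft_force: [-1.2, 0.1, -0.3]
opening: -0.001
grasp_force: 0.0
[0.01, -0.08, -0.34, 0.01, 0.13, 1.41]
65.70646984690485 279.79035785558074 212.14931850304052 [[-6.17471266e-04 -9.63131123e-01 -2.69031706e-01  6.71988287e+01]
 [ 9.99999501e-01 -3.83291038e-04 -9.22982026e-04 -8.21136421e-01]
 [ 7.85835274e-04 -2.69032141e-01  9.63130879e-01  3.14165302e+01]
 [ 0.00000000e+00  0.00000000e+00  0.00000000e+00  1.00000000e+00]]
```

View pics/w1.png

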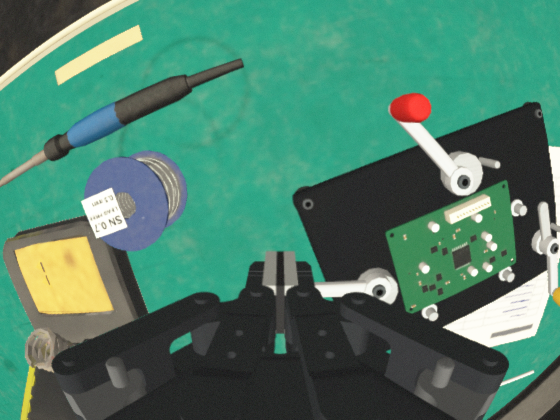

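The wrist view shows the shut tips at (280,252), which matches a tip length of 173 mm. The end lever's arm at (330,290) leads to its handle just behind the fingers on the push side, as planned. I'll lower and start pushing.

```bash
python3 -m creep '[[0,0,-0.3,0,0.05,0.5,0],[0,0,-0.3,0,0.1,1,0],[0,0,-0.3,0,0.1,1.5,0],[0,0,-0.3,0,0.1,2,0],[0,0,-0.3,0,0.1,2,0]]'
python3 - <<'E'
from h import *; from rig import robot
s=robot.read_state()
print(s["tcp_pos"])
g=lambda a,o:(*(lambda f:(f[0],f[1],44,f[2]))(finger("end",a,o)),)
rows([g(-107.8,o) for o in (28,24,21,19,17)],s); print(); rows([g(-107.8,24),g(-107.8,18)]+[g(a,17) for a in (-104,-99,-93)],s)
E
```

```text
clock: 2.65
tcp_pos: [483.8, -116.1, 218.2]
orientation: [-0.487, -3.103, -0.0]
ft_force: [-0.5, -0.3, 0.5]
opening: 0.001
grasp_force: 0.0
[ 483.76508014 -116.14308057  218.20059621]
[0.0, -0.02, -0.05, -0.36, 0.05, 0.12]
[0.0, -0.02, -0.05, -0.76, 0.05, 0.12]
[0.0, -0.02, -0.05, -1.06, 0.05, 0.12]
[0.0, -0.02, -0.05, -1.26, 0.05, 0.12]
[0.0, -0.02, -0.05, -1.46, 0.05, 0.12]

[0.0, -0.02, -0.05, -0.76, 0.05, 0.12]
[0.0, -0.02, -0.05, -1.36, 0.05, 0.12]
[0.0, -0.02, -3.85, -1.86, -0.05, 0.12]
[0.0, -0.02, -8.85, -2.39, -0.14, 0.12]
[0.0, -0.02, -14.85, -3.04, -0.18, 0.12]
```

```bash
python3 -m creep '[[0,0,0,-0.8,0.05,0.1,0],[0,0,0,-1.4,0.05,0.1,0],[0,0,-4,-1.9,-0.05,0.1,0],[0,0,-9,-2.4,-0.14,0.1,0],[0,0,-15,-3.05,-0.18,0.1,0]]'
cat > nx.py <<'E'
import sys; from h import *; from rig import robot
k=sys.argv[1]; off=float(sys.argv[2]); s=robot.read_state()
rows([(lambda f:(f[0],f[1],44,f[2]))(finger(k,float(a),off)) for a in sys.argv[3:]],s); print(s["ft_force"].round(1))
E
python3 nx.py end 17 -88 -82 -76 -70 -64
```

```text
clock: 3.07
tcp_pos: [512.9, -127.4, 217.9]
orientation: [-0.072, -3.141, -0.0]
ft_force: [-2.3, 2.0, 0.5]
opening: 0.006
grasp_force: 1.2
[0.01, -0.01, -4.63, -0.46, -0.11, 0.09]
[0.01, -0.01, -10.63, -1.1, -0.21, 0.09]
[0.01, -0.01, -16.63, -1.76, -0.23, 0.09]
[0.01, -0.01, -22.63, -2.41, -0.19, 0.09]
[0.01, -0.01, -28.63, -3.05, -0.08, 0.09]
[-2.3  2.   0.5]
```

```bash
python3 -m creep '[[0,0,-4.6,-0.46,-0.1,0.1,0],[0,0,-10.6,-1.1,-0.2,0.1,0],[0,0,-16.6,-1.75,-0.23,0.1,0],[0,0,-22.6,-2.4,-0.19,0.1,0],[0,0,-28.6,-3.05,-0.08,0.1,0]]'; python3 nx.py end 17 -58 -52 -46 -40 -34
```

```text
clock: 3.48
tcp_pos: [543.4, -129.8, 216.8]
orientation: [0.708, -3.06, -0.0]
ft_force: [-3.1, -0.2, 0.7]
opening: -0.003
grasp_force: 1.2
[0.01, -0.02, -5.96, -0.63, -0.12, -0.02]
[0.01, -0.02, -11.96, -1.28, -0.2, -0.02]
[0.01, -0.02, -17.96, -1.94, -0.21, -0.02]
[0.01, -0.02, -23.96, -2.59, -0.15, -0.02]
[0.01, -0.02, -29.96, -3.23, -0.03, -0.02]
[-3.1 -0.2  0.7]
```

Run:
```python
from rig import robot; import cv2
c=robot.get_image("top")["color"][150:280,230:390]
cv2.imwrite("pics/t2.png",cv2.resize(c,None,fx=4,fy=4,interpolation=cv2.INTER_CUBIC))
```

```text
(no output)
```

View pics/t2.png

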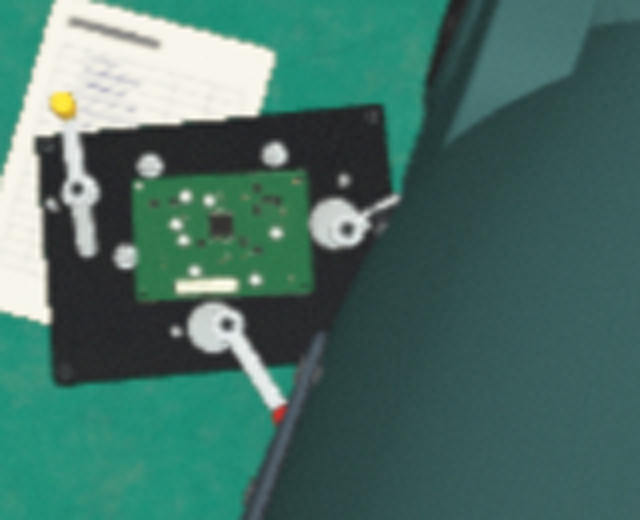

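The top view shows the end lever turned and pointing right and slightly up, from (347,228) to (400,198), in step with the finger. The board is undisturbed. Continuing.

```bash
python3 -m creep '[[0,0,-6,-0.63,-0.12,0,0],[0,0,-12,-1.28,-0.2,0,0],[0,0,-18,-1.94,-0.21,0,0],[0,0,-24,-2.6,-0.15,0,0],[0,0,-30,-3.23,-0.03,0,0]]'; python3 nx.py end 17 -29 -24 -19 -14 -9
```

```text
clock: 3.95
tcp_pos: [572.5, -116.0, 216.7]
orientation: [1.472, -2.775, 0.001]
ft_force: [-2.8, -2.7, 0.1]
opening: 0.001
grasp_force: 1.5
[-0.01, -0.04, -5.13, -0.55, -0.12, -0.03]
[-0.01, -0.04, -10.13, -1.08, -0.19, -0.03]
[-0.01, -0.04, -15.13, -1.63, -0.22, -0.03]
[-0.0, -0.04, -20.13, -2.17, -0.21, -0.03]
[-0.0, -0.04, -25.13, -2.71, -0.14, -0.03]
[-2.8 -2.7  0.1]
```

```bash
python3 -m creep '[[0,0,-5,-0.55,-0.12,0,0],[0,0,-10,-1.08,-0.19,0,0],[0,0,-15,-1.63,-0.22,0,0],[0,0,-20,-2.17,-0.21,0,0],[0,0,-25,-2.7,-0.14,0,0]]'; python3 nx.py end 17 -7 -4.5 -2 0 2
```

```text
clock: 4.37
tcp_pos: [588.5, -96.0, 216.8]
orientation: [2.031, -2.389, 0.007]
ft_force: [-15.6, -48.6, 1.4]
opening: 0.001
grasp_force: 24.9
[0.04, -0.44, -2.25, -0.38, -0.07, -0.02]
[0.05, -0.44, -4.75, -0.64, -0.12, -0.02]
[0.06, -0.43, -7.25, -0.91, -0.17, -0.02]
[0.07, -0.43, -9.25, -1.13, -0.2, -0.03]
[0.08, -0.43, -11.25, -1.34, -0.22, -0.03]
[-15.6 -48.6   1.4]
```

```bash
python3 -m creep '[[0,0,0,0,0,0,0],[0,0,0,0,0,0,0],[0,0,0,0,0,0,0],[0,0,0,0,0,0,0],[0,0,0,0,0,0,0]]'
python3 - <<'E'
from rig import robot; import cv2
c=robot.get_image("top")["color"][150:280,230:390]
cv2.imwrite("pics/t3.png",cv2.resize(c,None,fx=4,fy=4,interpolation=cv2.INTER_CUBIC))
E
```

```text
clock: 4.78
tcp_pos: [588.3, -96.7, 216.9]
orientation: [2.025, -2.394, 0.007]
ft_force: [-8.3, -24.3, -0.6]
opening: 0.006
grasp_force: 13.1
```

View pics/t3.png

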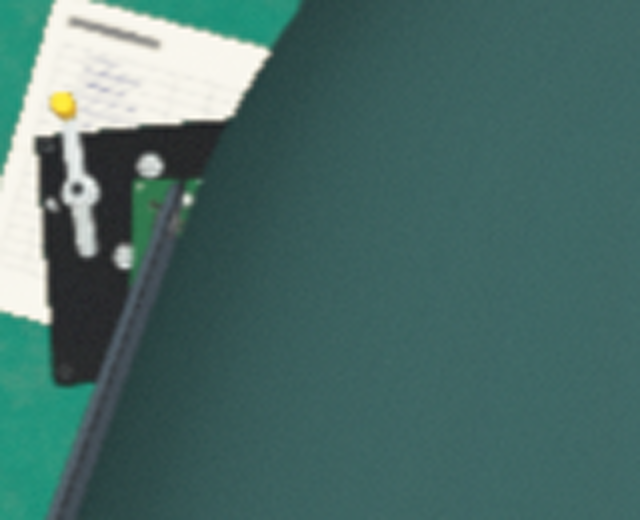

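The force is 24 N at about 1.71 rad by the finger's position, so it is either at the stop or at dead centre. I'll back off, rise, and look with the wrist camera on the way to the side lever.

```bash
python3 -m creep '[[0,0,0,1.5,0,0,0],[0,0,0,3,0,0,0],[0,0,0,3,0,-2,0],[0,0,0,3,0,-5,0],[0,0,0,3,0,-8,0]]';  python3 - <<'E'
from h import *; from rig import robot
s=robot.read_state(); f=finger("side",-149.8,32); print(f,yaw(s))
rows([(f[0],f[1],124,f[2])],s)
E
```

```text
clock: 5.25
tcp_pos: [583.5, -124.3, 297.4]
orientation: [2.031, -2.396, -0.001]
ft_force: [0.8, -0.0, -0.4]
opening: -0.002
grasp_force: 0.0
(np.float64(445.3401501749453), np.float64(-58.23799046033265), np.float64(300.2)) -99.43547679978872
[0.05, 0.03, -39.64, -4.25, 14.72, 0.06]
```

```bash
python3 -m creep '[[0,0,-7,-0.8,2.8,0,0],[0,0,-14,-1.6,5.6,0,0],[0,0,-21,-2.4,8.4,0,0],[0,0,-28,-3.2,11.2,0,0],[0,0,-35,-4.2,14.7,0,0]]'
python3 - <<'E'
from h import *; from rig import robot
s=robot.read_state(); f=finger("side",-149.8,32)
rows([(f[0],f[1],44,f[2])],s)
i=robot.get_image("wrist"); cv2.imwrite("pics/w2.png",i["color"]);i["s"]=s;pickle.dump(i,open("w2.pkl","wb"))
E
```

```text
clock: 5.67
tcp_pos: [445.0, -58.7, 296.9]
orientation: [-2.663, 1.666, -0.003]
ft_force: [-0.7, 0.5, -0.4]
opening: 0.002
grasp_force: 0.0
[-0.07, -0.07, -4.28, -0.04, -0.04, 7.99]
```

View pics/w2.png

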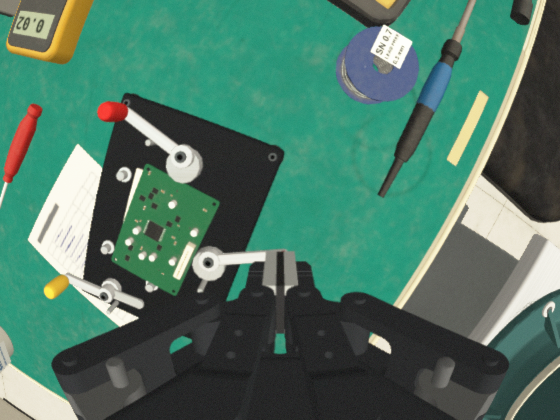

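The wrist view shows the end pivot at (182,155), its handle around (112,111) and the stop pin at about (149,141) by the arm. I'll work out the lever angle from these.

```bash
cat >> h.py <<'E'
def wproj(i,s,uv,z):
    f=210/np.tan(np.radians(i["vertical_fov"]/2)); u=np.array(uv)-[i["cx"],i["cy"]]; r=np.hypot(*u); t=r/f
    d=np.r_[u/r*np.sin(t),np.cos(t)]; Rm=R.from_rotvec(s["orientation"]).as_matrix(); M=i["mount"]
    o=Rm@M[:3,3]+s["tcp_pos"]; d=Rm@M[:3,:3]@d
    return (o+d*(z-o[2])/d[2])[:2]
def ang(v): return np.degrees(np.arctan2(v[1],v[0]))
E
python3 - <<'E'
from h import *
i=pickle.load(open("w2.pkl","rb"));s=i["s"]; W=lambda u,v,z:wproj(i,s,(u,v),z)
p,h,st=W(181,156,35),W(112,112,47),W(149,141,33); ht=W(103,111,62)
print(p,h,np.linalg.norm(h-p),ang(h-p),ang(ht-p),np.linalg.norm(ht-p),st,ang(st-p))
p2=W(207,263,35);print("side piv",p2)
c=cv2.resize(i["color"][85:300,80:300],None,fx=2.7,fy=2.7,interpolation=cv2.INTER_CUBIC);cv2.imwrite("pics/w2c.png",c)
E
```

```text
[531.21789544 -70.21118492] [591.51863661 -81.07982179] 61.27239715508385 -10.21732139008564 -11.112300833341044 60.71732097235998 [559.85845543 -69.90548117] 0.6115407549283725
side piv [481.1765074   -0.83887179]
```

View pics/w2c.png

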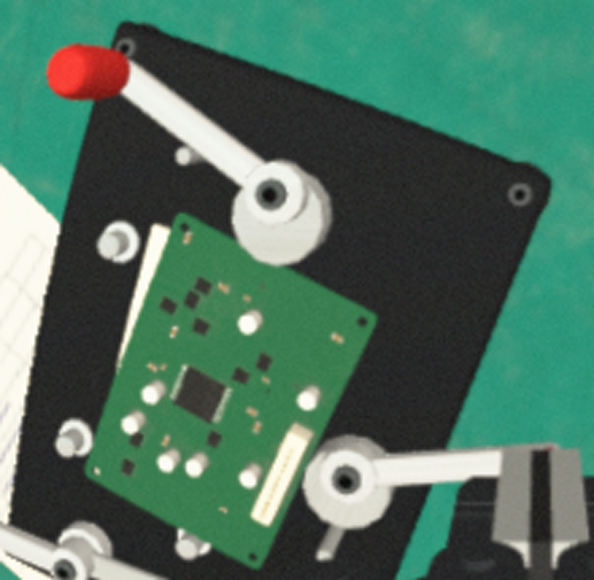

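The end lever is at about -10° world, close to its stop pin. The board has moved to the end pin but not yet to the side pins. I'll do the side lever now, then check both.

```bash
python3 -m creep '[[0,0,-4.3,0,0,2,0],[0,0,-4.3,0,0,4,0],[0,0,-4.3,0,0,6,0],[0,0,-4.3,0,0,8,0],[0,0,-4.3,0,0,8,0]]'; python3 nx.py side 24 -149.8; python3 nx.py side 17 -149.8 -155 -161 -167
```

```text
clock: 6.13
tcp_pos: [444.8, -58.7, 214.4]
orientation: [2.719, -1.573, -0.005]
ft_force: [-1.1, -0.1, -0.8]
opening: 0.001
grasp_force: 0.0
[0.13, 0.14, -0.31, -0.81, -0.07, -0.26]
[-1.1 -0.1 -0.8]
[0.13, 0.14, -0.31, -1.51, -0.06, -0.26]
[0.13, 0.14, 4.89, -2.06, 0.07, -0.25]
[0.14, 0.13, 10.89, -2.71, 0.16, -0.25]
[0.15, 0.12, 16.89, -3.36, 0.18, -0.25]
[-1.1 -0.1 -0.8]
```

```bash
python3 -m creep '[[0,0,0,-0.8,-0.05,-0.2,0],[0,0,0,-1.5,-0.05,-0.2,0],[0,0,5,-2.05,0.07,-0.2,0],[0,0,11,-2.7,0.16,-0.2,0],[0,0,17,-3.35,0.18,-0.2,0]]'; python3 nx.py side 17 -173 -179 -185 -191 -197
```

```text
clock: 6.55
tcp_pos: [426.7, -30.3, 220.0]
orientation: [2.454, -1.962, 0.003]
ft_force: [-0.2, -4.6, -1.2]
opening: 0.001
grasp_force: 1.6
[-0.07, -0.1, 5.71, -0.62, 0.18, 0.3]
[-0.08, -0.09, 11.71, -1.27, 0.26, 0.3]
[-0.08, -0.09, 17.71, -1.92, 0.27, 0.3]
[-0.09, -0.09, 23.71, -2.57, 0.22, 0.3]
[-0.09, -0.08, 29.71, -3.21, 0.09, 0.3]
[-0.2 -4.6 -1.2]
```

```bash
python3 -m creep '[[0,0,5.7,-0.6,0.18,0.1,0],[0,0,11.7,-1.25,0.26,0.2,0],[0,0,17.7,-1.9,0.27,0.3,0],[0,0,23.7,-2.55,0.22,0.3,0],[0,0,29.7,-3.2,0.1,0.3,0]]'; python3 nx.py side 17 -203 -209 -215 -221 -227
```

```text
clock: 6.97
tcp_pos: [418.6, 0.8, 217.1]
orientation: [-1.868, 2.525, -0.003]
ft_force: [0.5, -2.5, -0.4]
opening: 0.002
grasp_force: 1.4
[-0.13, -0.02, 6.01, -0.64, 0.14, 0.01]
[-0.13, -0.01, 12.01, -1.29, 0.21, 0.01]
[-0.13, -0.01, 18.01, -1.95, 0.22, 0.01]
[-0.13, -0.0, 24.01, -2.6, 0.16, 0.01]
[-0.13, 0.01, 30.01, -3.24, 0.04, 0.01]
[ 0.5 -2.5 -0.4]
```

```bash
python3 -m creep '[[0,0,6,-0.64,0.14,0,0],[0,0,12,-1.3,0.2,0,0],[0,0,18,-1.95,0.22,0,0],[0,0,24,-2.6,0.16,0,0],[0,0,29,-3.2,0.04,0,0]]'; python3 nx.py side 17 -231 -235 -239 -243 -247
```

```text
clock: 7.38
tcp_pos: [427.4, 31.7, 217.1]
orientation: [-1.176, 2.912, -0.002]
ft_force: [-0.6, -2.8, 0.9]
opening: -0.003
grasp_force: 1.4
[-0.1, 0.03, 5.0, -0.46, 0.08, 0.01]
[-0.1, 0.04, 9.0, -0.89, 0.15, 0.01]
[-0.1, 0.04, 13.0, -1.33, 0.19, 0.01]
[-0.1, 0.04, 17.0, -1.76, 0.19, 0.01]
[-0.09, 0.05, 21.0, -2.2, 0.17, 0.01]
[-0.6 -2.8  0.9]
```

```bash
python3 -m creep '[[0,0,5,-0.46,0.08,0,0],[0,0,9,-0.9,0.15,0,0],[0,0,13,-1.33,0.19,0,0],[0,0,17,-1.76,0.19,0,0],[0,0,21,-2.2,0.17,0,0]]'; python3 nx.py side 17 -248 -250 -252 -254 -256
```

```text
clock: 7.8
tcp_pos: [441.8, 48.3, 217.1]
orientation: [-0.63, 3.077, -0.001]
ft_force: [-2.2, -3.3, 1.5]
opening: -0.001
grasp_force: 1.2
[-0.05, 0.05, 1.13, -0.12, 0.01, 0.01]
[-0.05, 0.05, 3.13, -0.33, 0.07, 0.01]
[-0.05, 0.05, 5.13, -0.54, 0.11, 0.01]
[-0.05, 0.05, 7.13, -0.76, 0.15, 0.01]
[-0.05, 0.05, 9.13, -0.97, 0.18, 0.01]
[-2.2 -3.3  1.5]
```

```bash
python3 -m creep '[[0,0,1,-0.12,0.01,0,0],[0,0,2,-0.22,0.04,0,0],[0,0,3,-0.32,0.07,0,0],[0,0,4,-0.42,0.09,0,0],[0,0,4.5,-0.48,0.1,0,0]]'; python3 nx.py side 17 -252 -254 -256
```

```text
clock: 8.22
tcp_pos: [443.9, 50.4, 216.2]
orientation: [0.514, -3.095, 0.002]
ft_force: [-18.2, -9.6, 16.2]
opening: -0.002
grasp_force: 10.5
[-0.05, -0.26, 0.86, -0.27, 0.02, -0.08]
[-0.05, -0.26, 2.86, -0.48, 0.07, -0.08]
[-0.06, -0.26, 4.86, -0.69, 0.11, -0.09]
[-18.2  -9.6  16.2]
```

```bash
python3 -m creep '[[0,0,0.5,-0.1,0.01,-0.05,0],[0,0,1,-0.2,0.02,-0.05,0],[0,0,1,-0.3,0.03,-0.1,0],[0,0,1,-0.3,0.03,-0.1,0],[0,0,1,-0.3,0.03,-0.1,0]]'; python3 nx.py side 17 -252 -254 -256
```

```text
clock: 8.63
tcp_pos: [444.9, 51.1, 216.3]
orientation: [0.487, -3.094, 0.005]
ft_force: [-24.8, -16.8, 10.8]
opening: -0.003
grasp_force: 15.0
[-0.09, -0.56, -0.12, -0.15, -0.02, -0.07]
[-0.1, -0.56, 1.88, -0.36, 0.04, -0.07]
[-0.11, -0.56, 3.88, -0.57, 0.08, -0.07]
[-24.8 -16.8  10.8]
```

```bash
python3 -m creep '[[0,0,0,1.5,0,0,0],[0,0,0,3,0,0,0],[0,0,0,3,0,-3,0],[0,0,0,3,0,-6,0],[0,0,0,3,0,-10,0]]'
python3 - <<'E'
from h import *; from rig import robot
s=robot.read_state(); rows([(430,10,130,300)],s)
E
```

```text
clock: 9.05
tcp_pos: [419.1, 42.7, 317.7]
orientation: [0.489, -3.102, -0.001]
ft_force: [0.8, -0.3, -1.4]
opening: 0.002
grasp_force: 0.0
[0.1, -0.02, -102.08, -0.04, -3.45, 1.47]
```

```bash
python3 -m creep '[[0,0,-7,-2,-1.5,0,0],[0,0,-14,-4,-3,0,0],[0,0,-21,-6,-4.5,0,0],[0,0,-28,-8,-6,0,0],[0,0,-35,-9.5,-7,0,0]]'
python3 - <<'E'
from h import *; from rig import robot
s=robot.read_state(); print(s["tcp_pos"]);rows([(530,120,140,276)],s)
E
```

```text
clock: 9.47
tcp_pos: [533.6, 4.5, 317.7]
orientation: [-1.407, 2.807, -0.002]
ft_force: [-0.7, -0.2, 0.5]
opening: -0.001
grasp_force: 0.0
[533.55984045   4.48598201 317.68891085]
[-0.12, 0.02, -42.74, -9.04, 7.2, 0.47]
```

```bash
python3 -m creep '[[0,0,-7,-1.8,1.5,0,0],[0,0,-14,-3.6,3,0,0],[0,0,-21,-5.4,4.5,0,0],[0,0,-28,-7.2,6,0,0],[0,0,-35,-9,7.2,0,0]]'
python3 - <<'E'
from h import *; from rig import robot
s=robot.read_state(); print(s["tcp_pos"],yaw(s))
i=robot.get_image("wrist"); cv2.imwrite("pics/w3.png",i["color"]);i["s"]=s;pickle.dump(i,open("w3.pkl","wb"))
t=robot.get_image("top");cv2.imwrite("pics/t4.png",t["color"]);pickle.dump(t,open("t4.pkl","wb"))
E
```

```text
clock: 9.88
tcp_pos: [528.4, 121.6, 317.7]
orientation: [-2.187, 2.254, -0.001]
ft_force: [1.1, -0.2, -0.0]
opening: 0.002
grasp_force: 0.0
[528.41287578 121.63596339 317.72676221] -91.71631064309092
```

View pics/w3.png

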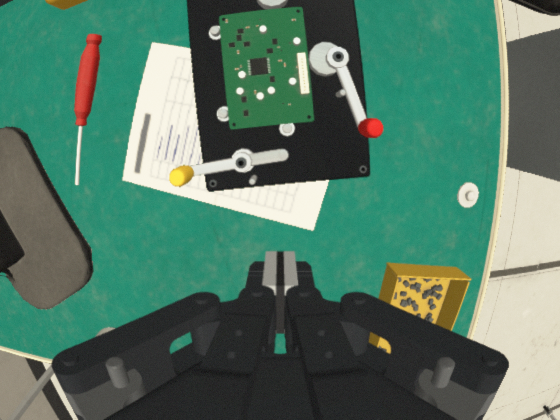

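The wrist view shows the side pivot at (339,57), its handle at (371,128) and the stop pin near (368,94) beside the arm. The board edges look parallel to the nest. Now the numbers.

Run:
```python
from h import *
i=pickle.load(open("w3.pkl","rb"));s=i["s"]; W=lambda u,v,z:wproj(i,s,(u,v),z)
p,h,hb,st=W(339,57,35),W(372,128,62),W(370,127,47),W(368,94,33)
print("side",p,[(ang(x-p),np.linalg.norm(x-p)) for x in(h,hb,st)])
# board corners (z 18) and pins (z 22)
pins=[W(215,33,22),W(223,114,22),W(287,129,22)]; n=np.array([(39,-36),(39,36),(-12,54)]);w=np.array(pins)
M=(w-w.mean(0)).T@(n-n.mean(0)); th=np.arctan2(M[1,0]-M[0,1],M[0,0]+M[1,1]); Rm=np.array([[np.cos(th),-np.sin(th)],[np.sin(th),np.cos(th)]]);o=w.mean(0)-Rm@n.mean(0)
print("nest",o,th,((w-o)@Rm-n).round(1).tolist())
C=np.array([W(219,15,18),W(303,8,18),W(314,122,18),W(230,129,18)]); print("board corners nest",((C-o)@Rm).round(1).tolist())
hp,hh=W(242,160,35),W(181,176,60); print("hold",hp,hh,ang(hh-hp),np.linalg.norm(hh-hp))
t=pickle.load(open("t4.pkl","rb"));hsv=cv2.cvtColor(t["color"],cv2.COLOR_BGR2HSV)
m=((hsv[...,0]<8)|(hsv[...,0]>172))&(hsv[...,1]>170)&(hsv[...,2]>120)
nn,_,st,cc=cv2.connectedComponentsWithStats(m.astype(np.uint8))
for k in range(1,nn):
    if st[k,4]>4: print(st[k,4],cc[k],proj(t,cc[k],60))
# crops for one view: wrist nest area + top nest
a=cv2.resize(i["color"][0:200,180:400],None,fx=3,fy=3,interpolation=cv2.INTER_CUBIC); cv2.imwrite("pics/w3c.png",a)
```

```text
side [4.80158290e+02 2.82436095e-01] [(np.float64(107.40823821771922), np.float64(58.230286182749474)), (np.float64(110.09946123716368), np.float64(58.620720385049246)), (np.float64(128.28145550105367), np.float64(36.746086415715745))]
nest [536.69790382   4.6586867 ] 0.07055542294752307 [[-0.4, 1.7], [-0.2, -0.9], [0.6, -0.8]]
board corners nest [[34.6, -51.5], [-35.2, -49.2], [-34.0, 49.5], [35.1, 48.0]]
hold [557.47360326  79.55047789] [599.95982367  86.1826039 ] 8.872304966613088 43.00074440900203
11 [395.27272727  94.45454545] [ 777.44783114 -249.38725555]
210 [286.75238095 133.82857143] [694.14456457  -5.77597718]
36 [322.13888889 179.38888889] [589.79732182 -80.61206609]
38 [260.21052632 240.26315789] [460.32160558  56.71280328]
67 [538.37313433 275.53731343] [ 374.70858161 -524.80010724]
11 [557.36363636 271.90909091] [ 381.45487399 -564.55746534]
90 [544.16666667 292.7       ] [ 339.34063852 -533.29405568]
```

Both lever arms sit at 106° from their drive directions in the nest frame, mirror-symmetric and against their stop pins. That puts both at their stops; they must have started slightly past 0. The board corners also read home to within the measuring error of about 1 mm. Now the hold-down.

```bash
sed -i 's/hold=0)/hold=180)/' h.py
python3 - <<'E'
from h import *; from rig import robot
s=robot.read_state(); f=finger("hold",6,32); print(f); rows([(f[0],f[1],130,f[2]),(f[0],f[1],44,f[2])],s)
E
```

```text
(np.float64(607.2983961161372), np.float64(54.97908019525966), np.float64(276.0))
[-0.08, 0.04, -7.65, 6.54, -8.05, 1.47]
[-0.08, 0.04, -7.65, 6.55, -8.04, 10.07]
```

```bash
python3 -m creep '[[0,0,-3,2.2,-2.7,0.3,0],[0,0,-6,4.4,-5.4,0.6,0],[0,0,-7.6,6.5,-8,1,0],[0,0,-7.6,6.5,-8,3,0],[0,0,-7.6,6.5,-8,5,0]]'
python3 - <<'E'
from h import *; from rig import robot
s=robot.read_state(); f=finger("hold",6,32); rows([(f[0],f[1],44,f[2])],s)
E
```

```text
clock: 10.4
tcp_pos: [607.9, 50.5, 267.1]
orientation: [-2.321, 2.115, -0.004]
ft_force: [0.2, 0.5, -0.1]
opening: -0.001
grasp_force: 0.0
[-0.16, -0.03, -0.7, -0.45, 0.03, 5.01]
```

```bash
python3 -m creep '[[0,0,-0.7,-0.2,0,2,0],[0,0,-0.7,-0.2,0,4,0],[0,0,-0.7,-0.2,0,5,0],[0,0,-0.7,-0.2,0,5,0],[0,0,-0.7,-0.2,0,5,0]]'; python3 nx.py hold 17 6 11 17 23
```

```text
clock: 10.82
tcp_pos: [606.4, 54.1, 217.4]
orientation: [-2.337, 2.1, -0.0]
ft_force: [-0.1, -0.4, 0.7]
opening: 0.001
grasp_force: 0.0
[-0.01, -0.0, 0.12, -1.58, -0.1, 0.04]
[-0.01, -0.0, -4.88, -1.98, -0.24, 0.04]
[-0.01, -0.0, -10.88, -2.47, -0.35, 0.04]
[-0.01, -0.0, -16.88, -2.97, -0.41, 0.04]
[-0.1 -0.4  0.7]
```

```bash
python3 -m creep '[[0,0,0,-0.9,-0.1,0,0],[0,0,0,-1.6,-0.1,0,0],[0,0,-5,-2,-0.24,0,0],[0,0,-11,-2.5,-0.35,0,0],[0,0,-17,-3,-0.4,0,0]]'; python3 nx.py hold 17 29 35 41 47 53
```

```text
clock: 11.23
tcp_pos: [607.6, 85.3, 217.9]
orientation: [-2.626, 1.723, -0.004]
ft_force: [1.6, -2.8, 3.4]
opening: -0.0
grasp_force: 1.5
[-0.1, -0.09, -5.55, -0.37, -0.08, 0.09]
[-0.1, -0.1, -11.55, -0.86, -0.18, 0.09]
[-0.09, -0.1, -17.55, -1.37, -0.24, 0.09]
[-0.09, -0.11, -23.55, -1.87, -0.24, 0.09]
[-0.08, -0.11, -29.55, -2.37, -0.19, 0.09]
[ 1.6 -2.8  3.4]
```

```bash
python3 -m creep '[[0,0,-5.5,-0.37,-0.08,0.05,0],[0,0,-11.5,-0.86,-0.18,0.1,0],[0,0,-17.5,-1.37,-0.24,0.1,0],[0,0,-23.5,-1.87,-0.24,0.1,0],[0,0,-29.5,-2.37,-0.2,0.1,0]]'; python3 nx.py hold 17 58 63 68 73 78
```

```text
clock: 11.65
tcp_pos: [600.3, 108.1, 217.0]
orientation: [-2.978, 0.997, -0.005]
ft_force: [3.0, -1.8, 0.1]
opening: -0.003
grasp_force: 1.6
[-0.1, -0.15, -5.03, -0.41, -0.09, -0.0]
[-0.09, -0.15, -10.03, -0.82, -0.18, -0.0]
[-0.08, -0.16, -15.03, -1.24, -0.24, -0.0]
[-0.08, -0.16, -20.03, -1.66, -0.26, -0.0]
[-0.07, -0.17, -25.03, -2.08, -0.25, -0.0]
[ 3.  -1.8  0.1]
```

```bash
python3 -m creep '[[0,0,-5,-0.4,-0.09,0,0],[0,0,-10,-0.82,-0.18,0,0],[0,0,-15,-1.24,-0.24,0,0],[0,0,-20,-1.66,-0.26,0,0],[0,0,-23,-2.08,-0.25,0,0]]'; python3 nx.py hold 17 82 85 88 91 94; python3 -c "
from rig import robot;print(robot.read_state()['joints'][5])"
```

```text
clock: 12.07
tcp_pos: [585.1, 122.7, 217.0]
orientation: [-3.117, 0.384, -0.005]
ft_force: [3.3, -2.5, 0.8]
opening: 0.001
grasp_force: 1.4
[-0.05, -0.17, -6.04, -0.31, -0.08, -0.0]
[-0.05, -0.17, -9.04, -0.56, -0.14, -0.0]
[-0.05, -0.18, -12.04, -0.81, -0.18, -0.0]
[-0.04, -0.18, -15.04, -1.06, -0.21, -0.0]
[-0.04, -0.18, -18.04, -1.31, -0.23, -0.0]
[ 3.3 -2.5  0.8]
-2.8260443631136836
```

```bash
python3 -m creep '[[0,0,-3,-0.3,-0.07,0,0],[0,0,-5,-0.55,-0.13,0,0],[0,0,-7,-0.8,-0.18,0,0],[0,0,-8,-1,-0.2,0,0],[0,0,-8,-1.1,-0.21,0,0]]'; python3 nx.py hold 17 92 94 96;python3 -c "
from rig import robot;print(robot.read_state()['joints'][5])"
```

```text
clock: 12.48
tcp_pos: [574.6, 127.1, 216.6]
orientation: [-3.137, 0.172, -0.003]
ft_force: [2.6, -1.9, 1.7]
opening: -0.004
grasp_force: 1.2
[-0.01, -0.11, -8.29, -0.01, -0.06, -0.04]
[-0.01, -0.11, -10.29, -0.17, -0.09, -0.04]
[-0.0, -0.11, -12.29, -0.34, -0.12, -0.04]
[ 2.6 -1.9  1.7]
-2.952518097343247
```

Still a light force, so not at the stop yet. I'll press on gently.

```bash
python3 -m creep '[[0,0,0,-0.15,-0.04,0,0],[0,0,0,-0.3,-0.06,0,0],[0,0,0,-0.4,-0.08,0,0],[0,0,0,-0.5,-0.1,0,0],[0,0,0,-0.5,-0.1,0,0]]'; python3 nx.py hold 17 96
```

```text
clock: 12.9
tcp_pos: [572.1, 127.7, 216.7]
orientation: [3.136, -0.177, 0.011]
ft_force: [19.4, -5.6, -5.4]
opening: -0.003
grasp_force: 9.7
[0.08, -0.4, -12.45, -0.08, -0.09, -0.03]
[19.4 -5.6 -5.4]
```

```bash
python3 -m creep '[[0,0,0,1.2,0,0,0],[0,0,0,2.4,0,0,0],[0,0,0,2.4,0,-3,0],[0,0,0,2.4,0,-6,0],[0,0,0,2.4,0,-10,0]]' && python3 -m creep '[[0,0,4,-2,-1,0,0],[0,0,8,-4,-2,0,0],[0,0,12,-6,-3,0,0],[0,0,15,-8,-4,0,0],[0,0,18,-10,-4.5,0,0]]'
python3 - <<'E'
from h import *; from rig import robot
t=robot.get_image("top");hsv=cv2.cvtColor(t["color"],cv2.COLOR_BGR2HSV)
for nm,m in(("red",((hsv[...,0]<8)|(hsv[...,0]>172))&(hsv[...,1]>170)&(hsv[...,2]>120)),("yel",(abs(hsv[...,0].astype(int)-25)<7)&(hsv[...,1]>170)&(hsv[...,2]>150))):
    nn,_,st,cc=cv2.connectedComponentsWithStats(m.astype(np.uint8))
    for k in range(1,nn):
        if st[k,4]>9 and 220<cc[k][0]<350 and 160<cc[k][1]<280:
            q=proj(t,cc[k],60); print(nm,st[k,4],q,{a:(round(ang(q-PIV[a]),1),round(np.hypot(*(q-PIV[a])),1)) for a in PIV})
c=t["color"][165:265,230:360]; cv2.imwrite("pics/fin.png",cv2.resize(c,None,fx=6,fy=6,interpolation=cv2.INTER_CUBIC))
E
```

```text
clock: 13.32
tcp_pos: [592.7, 125.4, 315.1]
orientation: [3.136, -0.176, -0.007]
ft_force: [1.4, 0.3, 0.5]
opening: 0.0
grasp_force: 0.0
clock: 13.73
tcp_pos: [497.8, 182.0, 315.6]
orientation: [-3.07, 0.668, 0.001]
ft_force: [0.2, -0.2, 0.1]
opening: -0.002
grasp_force: 0.0
red 36 [589.79732182 -80.61206609] {'end': (np.float64(-12.2), np.float64(58.8)), 'side': (np.float64(-36.4), np.float64(135.1)), 'hold': (np.float64(-79.4), np.float64(165.6))}
red 38 [460.32160558  56.71280328] {'end': (np.float64(120.0), np.float64(144.2)), 'side': (np.float64(110.0), np.float64(60.8)), 'hold': (np.float64(-165.6), np.float64(102.1))}
yel 28 [554.84936394 126.86577405] {'end': (np.float64(83.4), np.float64(196.4)), 'side': (np.float64(59.9), np.float64(147.1)), 'hold': (np.float64(95.6), np.float64(45.0))}
```

View pics/fin.png

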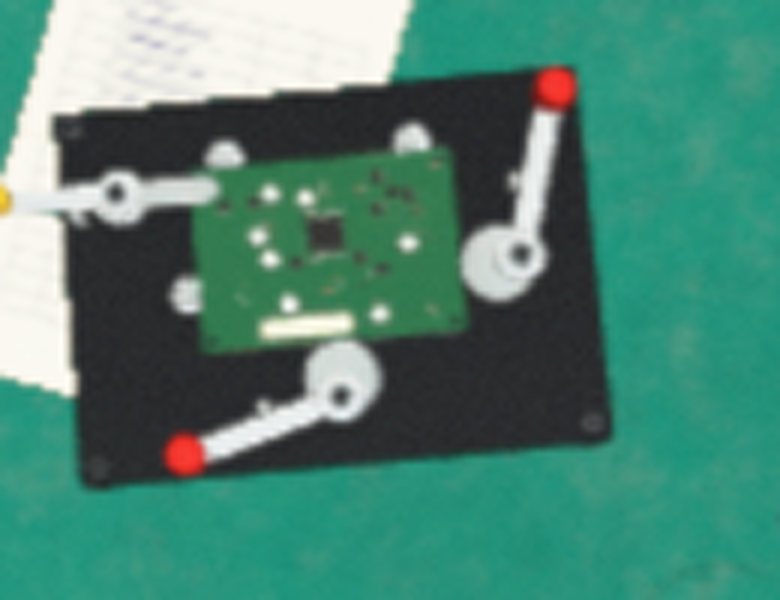

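The final top view shows both cam arms against their stop pins at (515,180) and (265,406). The board is snug on its three pins, and the blade lies over its edge at (205,190).

```bash
python3 -c "
from rig import robot;print(robot.finish_job())"
```

```text
the job is handed in; nothing more can be done
None
```

I handed the job in at about 13.8 s: the top camera shows both cam levers against their stop pins, the board up against its three pins and the hold-down round at its stop over the board's edge, but the hand-in returned no verdict.

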